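# Turn the face-down log book cover up against the weight box

### The job

The log book lies face down on the bench, too wide to grip. Push it up against the long hinged side of the wooden weight box, tip it up on its long edge there, and then let it down the other way, so that it lies flat on the bench with its cover up. Be gentle: the box holds calibrated weights, so never press on it, with the book or the hand, with more than 25 N, and do not disturb the other things on the bench.

Things in the scene. Friction and masses are not known exactly. Their poses are not given: they have to be found in the camera images.
- log_book: Dark green stiff log book, 106 x 150 x 9 mm, 0.15-0.31 kg. Origin: centre of its back; x across the 106 mm width, y along the length, z to the cover with the pale label. Starts cover down (z down, origin 9 mm up) on the box's +x side, long edge within 0.2 rad of parallel to the box, its middle 25-75 mm off. A fingertip pressed mid-edge with 5-10 N carries the edge up; upright it stands alone.
- weight_box: Closed brown wooden weight box, 150 mm long (y), 77 wide (x), 42 high, fixed to the bench, lid does not open. Origin on the bench under the box; z up. Its flat upright +x face (the long side with two flat brass hinges), 42 mm from the origin, is the wall to tip the book against; the -x face is 35 mm from the origin.
- timer: Small white upright bench timer, 27 x 66 x 68 mm, loose; origin centre of underside. Leave alone.
- crucible: White porcelain crucible, 48 mm wide, 36 mm high, loose; origin centre of underside. Leave alone.
- rubber_bowl: Black rubber mixing bowl, 116 mm wide, 88 mm high, loose; origin centre of underside. Leave alone.
- sample_tin_0: Round metal sample tin, 60 mm wide, 26 mm high, loose; origin centre of underside. Leave alone.

How it is judged:
By the outcome, as a careful person would: the job done as asked, in the order asked, and still so for the second after the job is handed in, with the robot touching nothing.
It also fails if it takes over 72 s, if anything falls off the work surface, if the arm or the gripper's body presses on something with over 40 N, if the wrist force passes 120 N, or if a joint passes its speed limit or range.

### The arm

A 7-joint arm with a two-finger parallel gripper is mounted at the origin on a cart in front of the work surface, level with it; the furniture and walls round the work are solid. World frame = base frame: x ahead of the robot, y to its left, z up, the work surface at z = 0. Lengths are in m, angles in rad, forces in N, time in s.
With the tool pointing down it reaches from about 0.425 to 0.95 m from the base axis. Payload 4.7 kg.
Tool frame: the origin (TCP) lies on the centre line of the jaws, within the pads' length; the fingertips stand 14 mm ahead of it and the grasp point (between the pads) lies 5 mm behind it; z points along the fingers, y is the line along which they close (so a half turn about z gives the same grasp; the last joint's range is limited). The gripper opens to 85 mm and grips with 20 to 120 N. Pads are 22 mm wide; open, the fingers measure 114 mm over their backs; the gripper's body (76 mm by 85 mm) begins 54 mm behind the grasp point. The pads swing forward as they close: fully open they stand 13 mm farther back than shut.
Start: joints at [1.08, 0.469, -0.049, 1.532, 0.024, 1.141, -0.082], TCP at [0.301, -0.604, 0.245] pointing down, gripper open.
Joint ranges: [-2.59, 2.59], [-0.33, 1.99], [-1.39, 1.29], [0.1, 2.45], [-1.04, 4.18], [0.21, 1.99], [-2.66, 2.66]. Speed limits (rad/s): [2.57, 2.57, 3.14, 3.14, 3.14, 3.14, 3.14].

### API

Orientations are given as [roll, pitch, yaw] about the fixed x, y, z axes, in that order (R = Rz(yaw) Ry(pitch) Rx(roll)).
In Python, from cell import bot gives the robot as it stands.
- The arm moves only by the shell command python3 -m crank 'ROWS' [FORCE]. ROWS is JSON, a list of rows, each an object with "gripper": the closure, from 0 (fully open) to 1 (shut); "xyz": the shift along the world's x, y, z in m, a list of three; "turn": the turn about the world's z in degrees. In form: [{"gripper": gripper, "xyz": [dx, dy, dz], "turn": turn}, ...]. A call has 1 to 20 rows; each row is the pose to reach, as a shift and turn from the pose commanded when the call began; what a row does not reach only later rows make up. A row lasts 1/8 s, in which the tool goes at most 62.5 mm and 10.7 degrees, less where a joint would pass 70% of its speed; a pose out of reach is approached as far as the arm can. A call with a gripper value outside its range is refused whole. The fingers move at their own pace and stop on an object; FORCE is the grip in N (left out, the last holds). Time passes only in rows, so rows that repeat a pose let the fingers close. It gives the time, the measured TCP pose, the force, the opening and the grip force at its end, in the units of the state.
- bot.sense(): the state, without advancing time (a new reading comes with each control period).
- bot.grab_frame(name): name is "scene" or "top" or "wrist"; returns a dict with "color" (384x512x3 uint8, red, green, blue), "camera_matrix" (3x3 intrinsics, pixels), "rvec" (rotation vector, rad) and "tvec" (3), from world to camera coordinates, as OpenCV has them; the wrist camera has in their place "tool_from_camera" (4x4, takes a point from camera to tool coordinates, whose origin is the TCP and whose axes are the flange's). Camera axes: x right, y down, z forward; pixel columns grow to the right and rows downward; lengths in m; the calibration is good to about 2 mm. A picture is of the moment at which its call begins: read the wrist's pose just before it. There is no depth.
- bot.finish_job(): hands the job in; it is judged then, once.
Trained networks look in a picture, given as the dict that the camera call returned (one of the last four; its "shot" number tells which), for a name from the list of things; names that differ only in an ending like _2 or _b are one class to them, and where a whole thing is asked for, a point or a joint stands for the part that bears it (a point fixed in the world has none). Each returns a list of dicts, best first, with "conf" (0 to 1); they miss things now and then, are a little off and sometimes report something else, mostly with a low value. They report only what shows in the picture. A call takes as long as a camera call.
- bot.trace(picture, target): "mask" (384x512 bool, what is visible of it) and "rect" ([left, top, right, bottom] in pixels, round what is visible of it).
- bot.landmark_of(picture, target): "centre" ([column, row] in pixels: a listed point, or the origin of a listed thing).
The state is a dict: "time": time; "joints": joint angles; "joint_vel": joint speeds; "joint_torque": joint torques, N m; "eef_pos": TCP position; "ee_rot": TCP orientation; "wrist_force": force on the tool from outside, world axes, zero at the start; "wrist_torque": the same for the moment, N m; "opening": finger opening in m; "gripper_force": force on a finger pad.
Only numpy, scipy, OpenCV 4.12 (cv2) and the standard library are available. Lean on these libraries where they do the work, as an engineer would, in place of code of your own. Each camera call takes 0.05 s, during which the arm holds its last target. There are 200 camera calls.

## Working session

There is one attempt and no reset: what is moved stays moved. The work goes in short steps, Python scripts to look and compute and a shell command to move; the robot and the scene stay as the last step left them, time stands still between calls to the robot, and variables do not carry over. Pictures are saved under pics/ and viewed, at most 10 in all, crops included, and the job is handed in when it is done.

```bash
mkdir -p pics; cat > h.py <<'E'
import numpy as np,cv2
from cell import bot
def ray(f,px):
    K=f["camera_matrix"];R,_=cv2.Rodrigues(np.array(f["rvec"],float));t=np.array(f["tvec"],float).ravel()
    p=cv2.undistortPoints(np.array([[px]],float),np.array(K,float),None)[0,0]
    d=R.T@np.array([p[0],p[1],1]);return -R.T@t,d
def at(f,px,z):
    c,d=ray(f,px);return c+d*(z-c[2])/d[2]
def save(f,n,box=None,s=1):
    im=f["color"][...,::-1]
    if box: im=im[box[1]:box[3],box[0]:box[2]]
    cv2.imwrite("pics/"+n,cv2.resize(im,None,fx=s,fy=s,interpolation=cv2.INTER_CUBIC))
def corners(m,f,z):
    c=max(cv2.findContours(m.astype(np.uint8),0,2)[0],key=cv2.contourArea)
    w=np.array([at(f,p[0],z)[:2] for p in c])*1000
    return cv2.minAreaRect(w.astype(np.float32))
E
python3 - <<'E'
from h import *
fs={n:bot.grab_frame(n) for n in("scene","top")}
for n,f in fs.items():
    save(f,n+".png",s=1.5)
    print(n,"cam",np.round(ray(f,[256,192])[0],3))
    for o,z in(("log_book",.009),("weight_box",0),("timer",0),("crucible",0),("rubber_bowl",0),("sample_tin_0",0)):
        l=bot.landmark_of(f,o)[:1];t=bot.trace(f,o)[:1]
        print(o,[(np.round(d["centre"]),round(d["conf"],2),np.round(at(f,d["centre"],z),3)) for d in l],[(np.round(d["rect"]),round(d["conf"],2)) for d in t])
        if t and o in("log_book","weight_box"):
            zz=.009 if o=="log_book" else .042
            r=corners(t[0]["mask"],f,zz);print(r,cv2.boxPoints(r).round().tolist())
s=bot.sense();print(s["eef_pos"],s["ee_rot"],s["time"],s["wrist_force"])
E
```

```text
scene cam [-0.203  0.198  0.978]
log_book [(array([296., 202.]), 0.78, array([ 0.498, -0.08 ,  0.009]))] [(array([270., 177., 324., 226.]), 0.58)]
((504.69671630859375, -76.64682006835938), (164.16908264160156, 118.8302230834961), 9.545120239257812) [[414.0, -32.0], [434.0, -149.0], [595.0, -122.0], [576.0, -4.0]]
weight_box [(array([244., 212.]), 0.65, array([ 0.506,  0.077, -0.   ]))] [(array([227., 181., 268., 232.]), 0.88)]
((494.60736083984375, 72.62837219238281), (181.0517578125, 84.3095474243164), 6.065434455871582) [[400.0, 105.0], [409.0, 21.0], [589.0, 40.0], [580.0, 124.0]]
timer [(array([400., 209.]), 0.65, array([ 0.41 , -0.372,  0.   ]))] [(array([386., 191., 418., 214.]), 0.82)]
crucible [(array([366., 172.]), 0.5, array([ 0.572, -0.334, -0.   ]))] [(array([362., 154., 376., 174.]), 0.65)]
rubber_bowl [(array([127., 265.]), 0.72, array([0.405, 0.419, 0.   ]))] []
sample_tin_0 [(array([249., 160.]), 0.83, array([0.705, 0.021, 0.   ]))] [(array([240., 146., 260., 166.]), 0.66)]
top cam [0.322 0.006 1.434]
log_book [(array([285., 208.]), 0.74, array([ 0.507, -0.082,  0.00
[... 373 characters left out ...]
53.0772705078125, 80.49540710449219), 5.943586349487305) [[424.0, 102.0], [432.0, 22.0], [584.0, 38.0], [576.0, 118.0]]
timer [(array([368., 237.]), 0.77, array([ 0.413, -0.358,  0.   ]))] [(array([360., 230., 386., 245.]), 0.61)]
crucible [(array([362., 185.]), 0.46, array([ 0.585, -0.346,  0.   ]))] [(array([357., 178., 374., 194.]), 0.64)]
rubber_bowl [(array([134., 238.]), 0.66, array([0.409, 0.415, 0.   ]))] [(array([110., 217., 147., 254.]), 0.88)]
sample_tin_0 [(array([254., 152.]), 0.53, array([0.7 , 0.02, 0.  ]))] [(array([244., 141., 261., 161.]), 0.85)]
[ 0.30082458 -0.6042844   0.24531883] [ 3.14153016e+00 -4.05985848e-05  4.61828855e-01] 1.3 [ 0.46032836 -0.3306409  -1.1031661 ]
```

View pics/top.png

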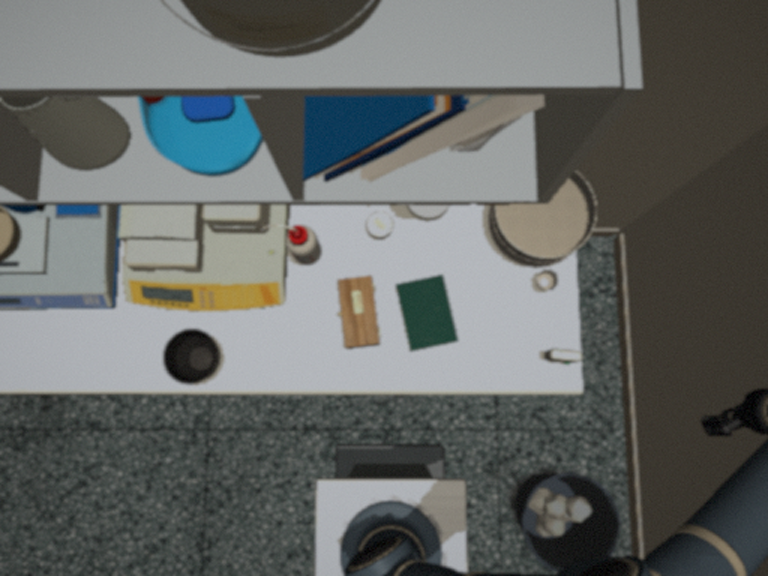

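View pics/scene.png

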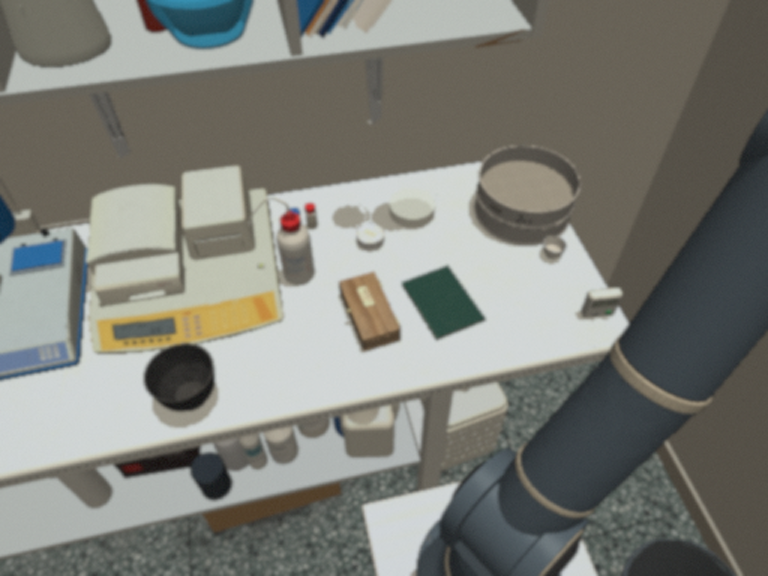

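The top view shows the box at about (358,312) px with its clasp on the left side. The green book is at about (427,312) px, on the hinge side toward world -y, and the space around it is clear. I'll push with two open fingers first.

```bash
python3 -m crank '[{"gripper":0,"xyz":[0.226,0.433,0],"turn":76},{"gripper":0,"xyz":[0.226,0.433,0],"turn":76},{"gripper":0,"xyz":[0.226,0.433,0],"turn":76},{"gripper":0,"xyz":[0.226,0.433,0],"turn":76},{"gripper":0,"xyz":[0.226,0.433,0],"turn":76},{"gripper":0,"xyz":[0.226,0.433,0],"turn":76},{"gripper":0,"xyz":[0.226,0.433,0],"turn":76},{"gripper":0,"xyz":[0.226,0.433,0],"turn":76},{"gripper":0,"xyz":[0.226,0.433,0],"turn":76},{"gripper":0,"xyz":[0.226,0.433,0],"turn":76},{"gripper":0,"xyz":[0.226,0.433,0],"turn":76},{"gripper":0,"xyz":[0.226,0.433,0],"turn":76}]'
cat >> h.py <<'E'
from scipy.spatial.transform import Rotation as Ro
def wrist():
    s=bot.sense();f=bot.grab_frame("wrist")
    T=np.eye(4);T[:3,:3]=Ro.from_euler("xyz",s["ee_rot"]).as_matrix();T[:3,3]=s["eef_pos"]
    C=np.linalg.inv(T@np.array(f["tool_from_camera"]))
    g=dict(f);g["rvec"]=cv2.Rodrigues(C[:3,:3])[0];g["tvec"]=C[:3,3]
    return f,g
E
python3 - <<'E'
from h import *
f,g=wrist();save(f,"w1.png",s=1.2)
print("cam",ray(g,[256,192]))
for o,z in(("log_book",.009),("weight_box",.042)):
    for d in bot.trace(f,o)[:1]:
        r=corners(d["mask"],g,z);print(o,d["conf"],d["rect"],r,cv2.boxPoints(r).round().tolist())
E
```

```text
time: 2.8
eef_pos: [0.5263, -0.1727, 0.2453]
ee_rot: [-3.141, 0.0, 1.786]
wrist_force: [0.0, -0.1, 0.4]
opening: 0.0853
gripper_force: 0.0
cam (array([ 0.5086754 , -0.0936936 ,  0.37328331]), array([ 0.09106769, -0.30869796, -0.94705223]))
log_book 0.56 [185.1, 28.4, 326.4, 129.1] ((508.9007568359375, -79.82766723632812), (154.39852905273438, 109.68350219726562), 12.001358032226562) [[422.0, -42.0], [445.0, -150.0], [596.0, -117.0], [573.0, -10.0]]
```

View pics/w1.png

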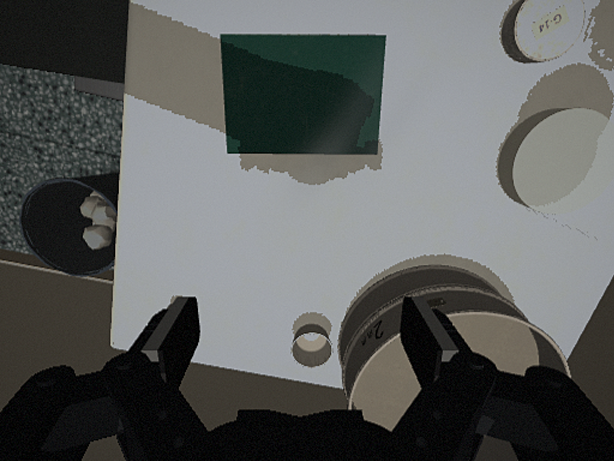

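The wrist view shows the book edge square to the tool at (220–385, 153) px, centred under the finger gap. Next I lower the fingers and probe for the bench.

```bash
python3 -m crank '[{"gripper":0,"xyz":[0.001,0,-0.06],"turn":0},{"gripper":0,"xyz":[0.001,0,-0.12],"turn":0},{"gripper":0,"xyz":[0.001,0,-0.18],"turn":0},{"gripper":0,"xyz":[0.001,0,-0.22],"turn":0},{"gripper":0,"xyz":[0.001,0,-0.227],"turn":0},{"gripper":0,"xyz":[0.001,0,-0.227],"turn":0}]'; python3 -m crank '[{"gripper":0,"xyz":[0,0,-0.005],"turn":0},{"gripper":0,"xyz":[0,0,-0.007],"turn":0},{"gripper":0,"xyz":[0,0,-0.007],"turn":0}]'
```

```text
time: 3.7
eef_pos: [0.5285, -0.1714, 0.0191]
ee_rot: [3.14, 0.0, 1.788]
wrist_force: [-0.6, 0.5, 0.3]
opening: 0.085
gripper_force: 0.0
time: 4.08
eef_pos: [0.5281, -0.1715, 0.0119]
ee_rot: [3.141, 0.001, 1.788]
wrist_force: [-0.6, -0.6, 0.2]
opening: 0.0856
gripper_force: 0.0
```

```bash
python3 -m crank '[{"gripper":0,"xyz":[0,0,-0.003],"turn":0},{"gripper":0,"xyz":[0,0,-0.006],"turn":0},{"gripper":0,"xyz":[0,0,-0.006],"turn":0}]'; python3 -m crank '[{"gripper":0,"xyz":[-0.003,0.012,0],"turn":0},{"gripper":0,"xyz":[-0.005,0.024,0],"turn":0},{"gripper":0,"xyz":[-0.007,0.034,0],"turn":0},{"gripper":0,"xyz":[-0.007,0.034,0],"turn":0}]'
python3 - <<'E'
from h import *
f,g=wrist()
for d in bot.trace(f,"log_book")[:1]:
    r=corners(d["mask"],g,.009);print(d["conf"],d["rect"],r,cv2.boxPoints(r).round().tolist())
f=bot.grab_frame("top")
for d in bot.trace(f,"log_book")[:1]:
    r=corners(d["mask"],f,.009);print(d["conf"],d["rect"],r,cv2.boxPoints(r).round().tolist())
E
```

```text
time: 4.45
eef_pos: [0.5275, -0.1712, 0.005]
ee_rot: [-3.141, -0.0, 1.788]
wrist_force: [-0.4, 0.2, 0.8]
opening: 0.0856
gripper_force: 0.0
time: 4.95
eef_pos: [0.5207, -0.1358, 0.0055]
ee_rot: [3.142, -0.0, 1.791]
wrist_force: [0.5, 0.3, 0.5]
opening: 0.0853
gripper_force: 0.0
0.88 [42.2, 0.0, 461.2, 249.1] ((507.1551513671875, -75.54458618164062), (152.5544891357422, 102.73757934570312), 12.593859672546387) [[422.0, -42.0], [444.0, -142.0], [593.0, -109.0], [570.0, -9.0]]
0.66 [264.5, 183.0, 307.2, 236.2] ((504.23822021484375, -72.4139633178711), (155.11473083496094, 109.82200622558594), 14.157849311828613) [[416.0, -38.0], [442.0, -145.0], [593.0, -107.0], [566.0, -0.0]]
```

```bash
python3 -m crank '[{"gripper":0,"xyz":[-0.001,0.01,0],"turn":-2},{"gripper":0,"xyz":[-0.002,0.02,0],"turn":-4},{"gripper":0,"xyz":[-0.003,0.03,0],"turn":-6},{"gripper":0,"xyz":[-0.004,0.038,0],"turn":-6.5},{"gripper":0,"xyz":[-0.004,0.038,0],"turn":-6.5}]'
python3 - <<'E'
from h import *
f,g=wrist()
save(f,"w2.png",s=1.2)
for o,z in(("log_book",.009),("weight_box",.042)):
  for d in bot.trace(f,o)[:1]:
    r=corners(d["mask"],g,z);print(o,d["conf"],d["rect"],r,cv2.boxPoints(r).round().tolist())
E
```

```text
time: 5.78
eef_pos: [0.5168, -0.0988, 0.0054]
ee_rot: [3.141, -0.0, 1.676]
wrist_force: [0.6, -0.5, -0.4]
opening: 0.0851
gripper_force: 0.0
log_book 0.71 [42.1, 0.5, 458.1, 248.4] ((510.12139892578125, -37.495540618896484), (152.00778198242188, 103.20793151855469), 5.933071613311768) [[429.0, 6.0], [440.0, -97.0], [591.0, -81.0], [580.0, 22.0]]
```

View pics/w2.png

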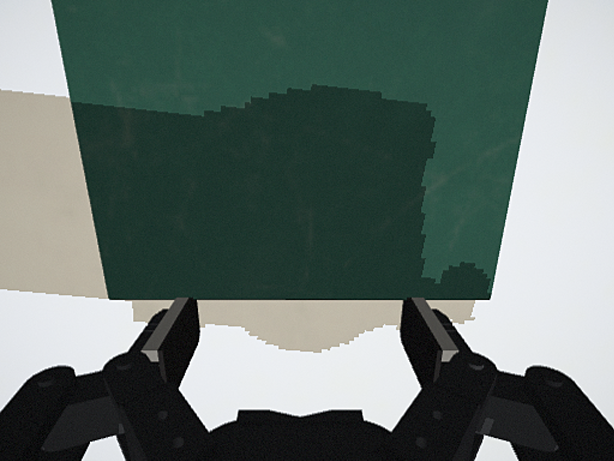

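Both fingertips are flush with the book's edge at row 298, in columns 185–200 and 402–420. I'll push on in small steps until contact with the box shows in the force.

```bash
python3 -m crank '[{"gripper":0,"xyz":[0,0.004,0],"turn":0},{"gripper":0,"xyz":[-0.001,0.008,0],"turn":0},{"gripper":0,"xyz":[-0.001,0.008,0],"turn":0}]';for i in 1; do python3 -m crank '[{"gripper":0,"xyz":[0,0.002,0],"turn":0},{"gripper":0,"xyz":[0,0.002,0],"turn":0}]'; python3 -m crank '[{"gripper":0,"xyz":[0,0.001,0],"turn":0},{"gripper":0,"xyz":[0,0.001,0],"turn":0}]'; done
```

```text
time: 6.3
eef_pos: [0.5157, -0.0908, 0.0054]
ee_rot: [3.142, -0.0, 1.675]
wrist_force: [-0.2, -0.3, 0.2]
opening: 0.0858
gripper_force: 0.0
time: 6.55
eef_pos: [0.5157, -0.0892, 0.0053]
ee_rot: [-3.142, -0.0, 1.675]
wrist_force: [0.7, -0.4, 0.2]
opening: 0.0855
gripper_force: 0.4
time: 6.8
eef_pos: [0.5158, -0.0884, 0.0053]
ee_rot: [3.142, 0.0, 1.675]
wrist_force: [-0.3, -0.9, -0.1]
opening: 0.0855
gripper_force: 0.6
```

```bash
python3 -m crank '[{"gripper":0,"xyz":[0,0.001,0],"turn":0},{"gripper":0,"xyz":[0,0.001,0],"turn":0}]'; python3 -m crank '[{"gripper":0,"xyz":[0,0.001,0],"turn":0},{"gripper":0,"xyz":[0,0.001,0],"turn":0}]';python3 -m crank '[{"gripper":0,"xyz":[0,0.001,0],"turn":0},{"gripper":0,"xyz":[0,0.001,0],"turn":0}]'
```

```text
time: 7.05
eef_pos: [0.5158, -0.0872, 0.0053]
ee_rot: [3.142, -0.0, 1.675]
wrist_force: [0.5, -0.6, 0.7]
opening: 0.0852
gripper_force: 0.6
time: 7.3
eef_pos: [0.516, -0.0868, 0.0054]
ee_rot: [3.141, 0.001, 1.675]
wrist_force: [-0.3, -2.7, -0.3]
opening: 0.0852
gripper_force: 1.7
time: 7.55
eef_pos: [0.5162, -0.0866, 0.0054]
ee_rot: [3.141, 0.002, 1.675]
wrist_force: [1.1, -5.7, -0.2]
opening: 0.0855
gripper_force: 2.8
```

Contact with the box came at TCP y = -0.0868, at roughly 3 N/mm. I'll back off, lower the tips almost to the bench so they get under the edge's lower corner, and press again.

```bash
python3 -m crank '[{"gripper":0,"xyz":[0,-0.004,0],"turn":0},{"gripper":0,"xyz":[0,-0.004,-0.002],"turn":0},{"gripper":0,"xyz":[0,-0.004,-0.003],"turn":0},{"gripper":0,"xyz":[0,-0.004,-0.003],"turn":0}]'; python3 -m crank '[{"gripper":0,"xyz":[0,0,-0.001],"turn":0},{"gripper":0,"xyz":[0,0,-0.001],"turn":0}]'
```

```text
time: 8.05
eef_pos: [0.5156, -0.0888, 0.0022]
ee_rot: [-3.141, -0.001, 1.675]
wrist_force: [-1.1, 0.2, 0.4]
opening: 0.0856
gripper_force: 0.0
time: 8.3
eef_pos: [0.5158, -0.0892, 0.0013]
ee_rot: [-3.142, -0.0, 1.675]
wrist_force: [-0.5, -0.1, -1.0]
opening: 0.085
gripper_force: 0.0
```

```bash
python3 -m crank '[{"gripper":0,"xyz":[0,0.003,0],"turn":0},{"gripper":0,"xyz":[0,0.005,0],"turn":0},{"gripper":0,"xyz":[0,0.005,0],"turn":0}]'
```

```text
time: 8.68
eef_pos: [0.5162, -0.0868, 0.0015]
ee_rot: [3.141, 0.003, 1.675]
wrist_force: [1.4, -6.3, -0.7]
opening: 0.0854
gripper_force: 3.1
```

```bash
python3 -m crank '[{"gripper":0,"xyz":[0,0.001,0],"turn":0},{"gripper":0,"xyz":[0,0.001,0.003],"turn":0},{"gripper":0,"xyz":[0,0.001,0.006],"turn":0},{"gripper":0,"xyz":[0,0.001,0.009],"turn":0},{"gripper":0,"xyz":[0,0.001,0.012],"turn":0},{"gripper":0,"xyz":[0,0.001,0.012],"turn":0}]'
python3 - <<'E'
from h import *
f,g=wrist()
save(f,"w3.png",s=1.2)
E
```

```text
time: 9.43
eef_pos: [0.5166, -0.0861, 0.0138]
ee_rot: [3.14, 0.004, 1.674]
wrist_force: [1.5, -6.1, -0.6]
opening: 0.0851
gripper_force: 3.4
```

View pics/w3.png

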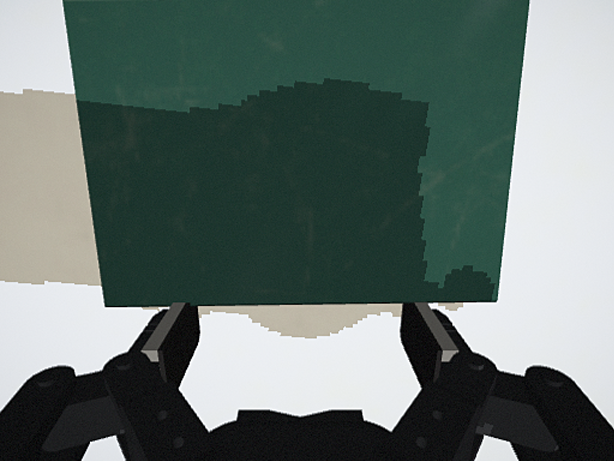

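The edge is carried up with both tips still on it (row ~302, columns 185 and 415). Continuing along the arc.

```bash
python3 -m crank '[{"gripper":0,"xyz":[0,0.0005,0.004],"turn":0},{"gripper":0,"xyz":[0,0.001,0.008],"turn":0},{"gripper":0,"xyz":[0,0.0015,0.012],"turn":0},{"gripper":0,"xyz":[0,0.0025,0.016],"turn":0},{"gripper":0,"xyz":[0,0.003,0.02],"turn":0},{"gripper":0,"xyz":[-0.0005,0.004,0.024],"turn":0}]'; python3 -m crank '[{"gripper":0,"xyz":[0,0.0015,0.004],"turn":0},{"gripper":0,"xyz":[0,0.003,0.008],"turn":0},{"gripper":0,"xyz":[-0.0005,0.0045,0.012],"turn":0},{"gripper":0,"xyz":[-0.0005,0.0065,0.016],"turn":0}]'
python3 - <<'E'
from h import *
f,g=wrist()
save(f,"w4.png",s=1)
E
```

```text
time: 10.22
eef_pos: [0.5159, -0.0815, 0.0378]
ee_rot: [3.141, 0.003, 1.674]
wrist_force: [0.8, -5.7, 1.0]
opening: 0.0852
gripper_force: 2.6
time: 10.72
eef_pos: [0.5154, -0.0747, 0.0539]
ee_rot: [3.14, 0.003, 1.674]
wrist_force: [1.1, -4.0, 1.3]
opening: 0.0851
gripper_force: 2.6
```

View pics/w4.png

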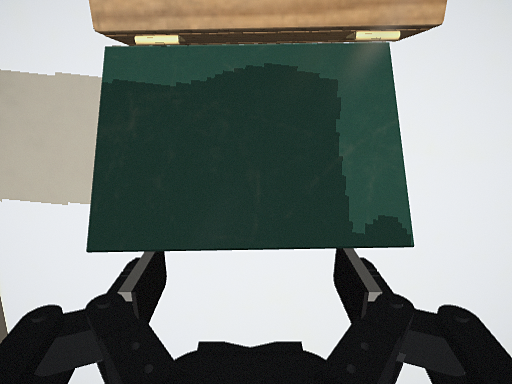

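The book stands at about 30°, both tips are under its edge (row 248), and the hinges show at (157,40) and (378,36) px.

```bash
python3 -m crank '[{"gripper":0,"xyz":[0,0.003,0.004],"turn":0},{"gripper":0,"xyz":[-0.0005,0.0055,0.008],"turn":0},{"gripper":0,"xyz":[-0.001,0.008,0.011],"turn":0},{"gripper":0,"xyz":[-0.001,0.0105,0.014],"turn":0}]'; python3 -m crank '[{"gripper":0,"xyz":[0,0.003,0.003],"turn":0},{"gripper":0,"xyz":[-0.001,0.006,0.006],"turn":0},{"gripper":0,"xyz":[-0.001,0.009,0.009],"turn":0},{"gripper":0,"xyz":[-0.001,0.012,0.012],"turn":0}]';python3 -m crank '[{"gripper":0,"xyz":[0,0.0035,0.003],"turn":0},{"gripper":0,"xyz":[-0.001,0.007,0.005],"turn":0},{"gripper":0,"xyz":[-0.001,0.0105,0.008],"turn":0},{"gripper":0,"xyz":[-0.0015,0.014,0.01],"turn":0}]'
```

```text
time: 11.28
eef_pos: [0.5142, -0.0649, 0.068]
ee_rot: [3.141, 0.004, 1.674]
wrist_force: [-0.7, -7.0, 4.1]
opening: 0.0851
gripper_force: 4.0
time: 11.78
eef_pos: [0.5129, -0.0532, 0.0802]
ee_rot: [-3.141, 0.004, 1.674]
wrist_force: [-1.7, -6.4, 5.9]
opening: 0.0856
gripper_force: 4.8
time: 12.28
eef_pos: [0.5114, -0.0389, 0.0904]
ee_rot: [-3.141, 0.004, 1.674]
wrist_force: [-0.2, -7.3, 9.8]
opening: 0.0854
gripper_force: 5.9
```

```bash
python3 -m crank '[{"gripper":0,"xyz":[0,0.002,0.004],"turn":0},{"gripper":0,"xyz":[-0.0005,0.006,0.006],"turn":0},{"gripper":0,"xyz":[-0.001,0.01,0.009],"turn":0},{"gripper":0,"xyz":[-0.0015,0.014,0.011],"turn":0}]';python3 -m crank '[{"gripper":0,"xyz":[-0.0005,0.005,0.002],"turn":0},{"gripper":0,"xyz":[-0.001,0.01,0.003],"turn":0},{"gripper":0,"xyz":[-0.0015,0.015,0.004],"turn":0}]'
python3 - <<'E'
from h import *
f,g=wrist()
save(f,"w5.png",s=1)
E
```

```text
time: 12.78
eef_pos: [0.5097, -0.0213, 0.1003]
ee_rot: [3.142, -0.001, 1.675]
wrist_force: [0.3, -0.2, 0.5]
opening: 0.0853
gripper_force: 0.1
time: 13.15
eef_pos: [0.5082, -0.0067, 0.1043]
ee_rot: [-3.142, -0.0, 1.675]
wrist_force: [0.4, -0.1, 0.2]
opening: 0.0852
gripper_force: 0.0
```

View pics/w5.png

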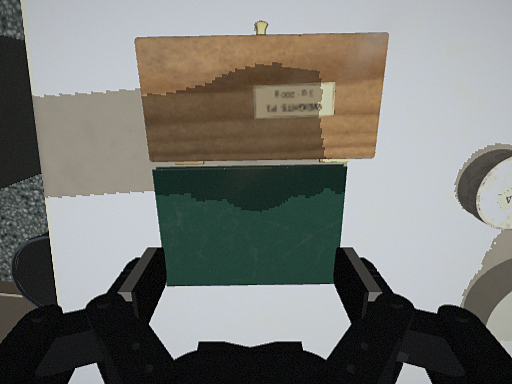

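The picture shows the book flat again against the hinge side, with its edge at row 285. The tips were on the edge face and slipped off over the top when I raised too much and the pressure dropped. The whole arc has to keep pressure along the book. Measuring and retrying.

```bash
python3 - <<'E'
from h import *
f,g=wrist()
for o,z in(("log_book",.009),("weight_box",.042)):
  for d in bot.trace(f,o)[:1]:
    r=corners(d["mask"],g,z);print(o,d["conf"],d["rect"],r,cv2.boxPoints(r).round().tolist())
E
python3 -m crank '[{"gripper":0,"xyz":[0.004,-0.04,0.004],"turn":0},{"gripper":0,"xyz":[0.007,-0.08,0.004],"turn":0},{"gripper":0,"xyz":[0.007,-0.096,0],"turn":0},{"gripper":0,"xyz":[0.007,-0.096,-0.05],"turn":0},{"gripper":0,"xyz":[0.007,-0.096,-0.09],"turn":0},{"gripper":0,"xyz":[0.007,-0.096,-0.1],"turn":0},{"gripper":0,"xyz":[0.007,-0.096,-0.102],"turn":0},{"gripper":0,"xyz":[0.007,-0.096,-0.102],"turn":0}]'
```

```text
log_book 0.67 [149.7, 166.6, 351.4, 286.2] ((511.059814453125, -34.08896255493164), (153.35667419433594, 110.29660034179688), 6.652039051055908) [[429.0, 12.0], [441.0, -98.0], [594.0, -80.0], [581.0, 30.0]]
weight_box 0.72 [134.7, 23.6, 385.1, 164.4] ((507.0555725097656, 72.22749328613281), (148.26980590820312, 83.10094451904297), 7.119326591491699) [[428.0, 104.0], [439.0, 22.0], [586.0, 40.0], [575.0, 123.0]]
time: 14.35
eef_pos: [0.5164, -0.1031, 0.0035]
ee_rot: [3.139, 0.0, 1.675]
wrist_force: [-0.6, -0.3, -0.4]
opening: 0.0851
gripper_force: 0.0
```

```bash
python3 -m crank '[{"gripper":0,"xyz":[0,0.005,0],"turn":0.7},{"gripper":0,"xyz":[-0.001,0.01,0],"turn":0.7},{"gripper":0,"xyz":[-0.001,0.015,0],"turn":0.7},{"gripper":0,"xyz":[-0.001,0.017,0],"turn":0.7},{"gripper":0,"xyz":[-0.001,0.017,0],"turn":0.7}]';python3 -m crank '[{"gripper":0,"xyz":[0,0.002,0],"turn":0},{"gripper":0,"xyz":[0,0.002,0],"turn":0}]'
```

```text
time: 14.98
eef_pos: [0.5146, -0.0864, 0.0025]
ee_rot: [3.141, 0.0, 1.687]
wrist_force: [0.9, -3.4, 2.3]
opening: 0.0856
gripper_force: 1.6
time: 15.22
eef_pos: [0.5146, -0.0863, 0.0025]
ee_rot: [3.141, 0.002, 1.686]
wrist_force: [1.4, -7.6, 2.9]
opening: 0.0856
gripper_force: 3.6
```

```bash
python3 -m crank '[{"gripper":0,"xyz":[0,0.0005,0.0045],"turn":0},{"gripper":0,"xyz":[0,0.0005,0.009],"turn":0},{"gripper":0,"xyz":[0,0.001,0.0135],"turn":0},{"gripper":0,"xyz":[0,0.0015,0.018],"turn":0},{"gripper":0,"xyz":[0,0.002,0.022],"turn":0},{"gripper":0,"xyz":[-0.0005,0.003,0.0265],"turn":0},{"gripper":0,"xyz":[-0.0005,0.005,0.035],"turn":0}]'; python3 -m crank '[{"gripper":0,"xyz":[0,0.0015,0.004],"turn":0},{"gripper":0,"xyz":[-0.0005,0.003,0.008],"turn":0},{"gripper":0,"xyz":[-0.0005,0.005,0.012],"turn":0},{"gripper":0,"xyz":[-0.001,0.007,0.016],"turn":0}]'; python3 -m crank '[{"gripper":0,"xyz":[0,0.0025,0.0035],"turn":0},{"gripper":0,"xyz":[-0.0005,0.0045,0.0075],"turn":0},{"gripper":0,"xyz":[-0.001,0.007,0.011],"turn":0},{"gripper":0,"xyz":[-0.001,0.0095,0.0145],"turn":0}]'
```

```text
time: 16.1
eef_pos: [0.5141, -0.0813, 0.0372]
ee_rot: [3.141, 0.002, 1.686]
wrist_force: [1.8, -4.4, 0.7]
opening: 0.0856
gripper_force: 3.1
time: 16.6
eef_pos: [0.5133, -0.0745, 0.0536]
ee_rot: [3.141, 0.003, 1.686]
wrist_force: [1.8, -3.4, 1.0]
opening: 0.0858
gripper_force: 0.8
time: 17.1
eef_pos: [0.5121, -0.0645, 0.0681]
ee_rot: [3.141, 0.002, 1.687]
wrist_force: [0.3, -6.5, 2.9]
opening: 0.0851
gripper_force: 3.6
```

```bash
python3 -m crank '[{"gripper":0,"xyz":[0,0.003,0.0035],"turn":0},{"gripper":0,"xyz":[-0.0005,0.006,0.0065],"turn":0},{"gripper":0,"xyz":[-0.001,0.009,0.0095],"turn":0},{"gripper":0,"xyz":[-0.0015,0.012,0.012],"turn":0}]'; python3 -m crank '[{"gripper":0,"xyz":[0,0.0035,0.0025],"turn":0},{"gripper":0,"xyz":[-0.001,0.007,0.005],"turn":0},{"gripper":0,"xyz":[-0.001,0.0105,0.0075],"turn":0},{"gripper":0,"xyz":[-0.0015,0.014,0.0095],"turn":0}]'
python3 - <<'E'
from h import *
f,g=wrist()
save(f,"w6.png",s=1)
E
```

```text
time: 17.6
eef_pos: [0.5108, -0.0528, 0.0804]
ee_rot: [3.141, 0.003, 1.687]
wrist_force: [2.0, -8.0, 7.1]
opening: 0.0855
gripper_force: 5.0
time: 18.1
eef_pos: [0.5094, -0.0393, 0.0904]
ee_rot: [3.141, 0.004, 1.687]
wrist_force: [-0.7, -9.2, 10.1]
opening: 0.0858
gripper_force: 7.1
```

View pics/w6.png

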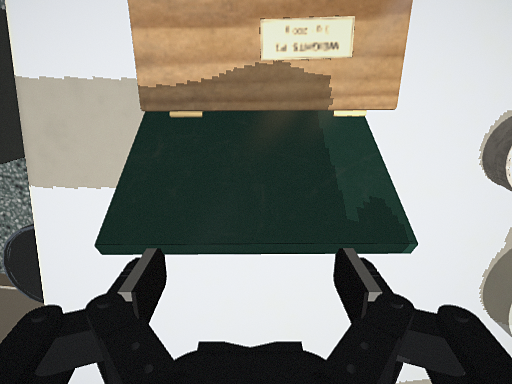

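The edge face is visible at rows 243–253 with the tips on it, about 57° up. Continuing the arc with the same pressure.

```bash
python3 -m crank '[{"gripper":0,"xyz":[-0.0005,0.004,0.002],"turn":0},{"gripper":0,"xyz":[-0.001,0.0075,0.004],"turn":0},{"gripper":0,"xyz":[-0.0015,0.0115,0.006],"turn":0},{"gripper":0,"xyz":[-0.002,0.0155,0.0075],"turn":0}]'; python3 -m crank '[{"gripper":0,"xyz":[-0.0005,0.004,0.0015],"turn":0},{"gripper":0,"xyz":[-0.001,0.0085,0.0025],"turn":0},{"gripper":0,"xyz":[-0.0015,0.013,0.0035],"turn":0},{"gripper":0,"xyz":[-0.002,0.017,0.004],"turn":0}]'
```

```text
time: 18.65
eef_pos: [0.5076, -0.0233, 0.0984]
ee_rot: [3.14, 0.004, 1.687]
wrist_force: [-2.2, -7.3, 15.5]
opening: 0.0853
gripper_force: 8.5
time: 19.15
eef_pos: [0.5057, -0.0054, 0.1033]
ee_rot: [3.14, 0.003, 1.687]
wrist_force: [-5.0, -6.3, 24.6]
opening: 0.0853
gripper_force: 12.4
```

```bash
python3 -m crank '[{"gripper":0,"xyz":[-0.0005,0.004,0.002],"turn":0},{"gripper":0,"xyz":[-0.001,0.009,0.004],"turn":0}]'; python3 -m crank '[{"gripper":0,"xyz":[-0.0005,0.004,0.0005],"turn":0},{"gripper":0,"xyz":[-0.001,0.007,0.0005],"turn":0}]'
```

```text
time: 19.4
eef_pos: [0.5041, 0.0056, 0.1056]
ee_rot: [3.14, -0.001, 1.688]
wrist_force: [-0.0, -0.3, 1.3]
opening: 0.0854
gripper_force: 0.6
time: 19.65
eef_pos: [0.5032, 0.0127, 0.1056]
ee_rot: [3.14, -0.001, 1.688]
wrist_force: [0.6, -0.7, 7.2]
opening: 0.0857
gripper_force: 3.3
```

```bash
python3 - <<'E'
from h import *
f,g=wrist()
save(f,"w7.png",s=1)
for o in("log_book","weight_box"):
  print(o,[(d["conf"],d["rect"]) for d in bot.trace(f,o)[:1]])
E
```

```text
log_book [(0.92, [95.7, 183.5, 417.3, 254.0])]
weight_box [(0.88, [146.3, 62.6, 387.7, 187.5])]
```

View pics/w7.png

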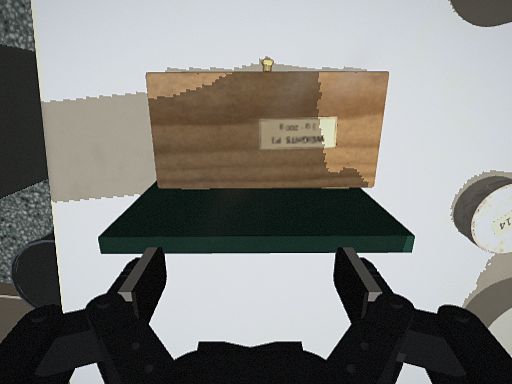

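The top edge shows at rows 236–253 with the back face foreshortened behind it. I'll compute how near upright it is.

```bash
python3 - <<'E'
from h import *
f,g=wrist()
for px in([258,236],[258,252]):print(px,at(g,px,.106),at(g,px,.1))
print("boxtop",at(g,[265,187],.042))
for px in([100,236],[413,236]):print(px,at(g,px,.106))
E
```

```text
[258, 236] [0.50537551 0.02836096 0.106     ] [0.50594164 0.02532839 0.1       ]
[258, 252] [0.50647239 0.01968334 0.106     ] [0.50709003 0.01624319 0.1       ]
boxtop [0.51150213 0.03353488 0.042     ]
[100, 236] [0.42973914 0.01961412 0.106     ]
[413, 236] [0.57984366 0.03697271 0.106     ]
```

```bash
python3 -m crank '[{"gripper":0,"xyz":[-0.0005,0.003,0.001],"turn":0},{"gripper":0,"xyz":[-0.0005,0.006,0.0015],"turn":0},{"gripper":0,"xyz":[-0.0005,0.006,0.006],"turn":0},{"gripper":0,"xyz":[-0.0005,0.006,0.02],"turn":0},{"gripper":0,"xyz":[-0.0005,0.006,0.06],"turn":0},{"gripper":0,"xyz":[-0.0005,0.006,0.06],"turn":0}]'; python3 - <<'E'
from h import *
f,g=wrist()
for d in bot.trace(f,"log_book")[:1]:
    r=corners(d["mask"],g,.106);print(d["conf"],d["rect"],r,cv2.boxPoints(r).round().tolist())
save(f,"w8.png",s=1)
E
```

```text
time: 20.6
eef_pos: [0.5046, 0.0181, 0.1688]
ee_rot: [3.134, 0.001, 1.687]
wrist_force: [-0.0, -0.1, 0.1]
opening: 0.0853
gripper_force: 0.0
0.95 [139.0, 167.1, 361.6, 213.6] ((503.68365478515625, 35.70211410522461), (152.96484375, 32.32190704345703), 6.403810501098633) [[426.0, 43.0], [429.0, 11.0], [581.0, 28.0], [578.0, 60.0]]
```

View pics/w8.png

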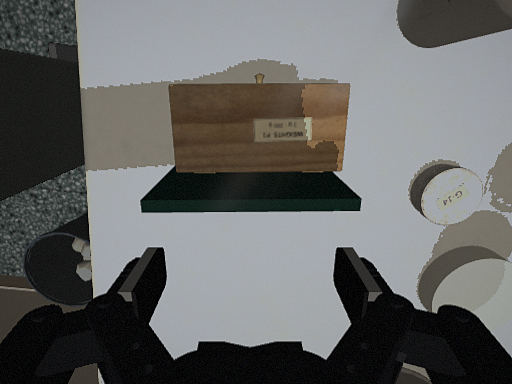

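The book stands alone against the box, with its top edge at rows 198–212. Next I turn the gripper 90°, straddle the upright book, grip it lightly and carry it clear of the box.

```bash
python3 -m crank '[{"gripper":0,"xyz":[0,0.006,0.02],"turn":-10},{"gripper":0,"xyz":[0,0.006,0.02],"turn":-20},{"gripper":0,"xyz":[0,0.006,0.02],"turn":-30},{"gripper":0,"xyz":[0,0.006,0.02],"turn":-40},{"gripper":0,"xyz":[0,0.006,0.02],"turn":-50},{"gripper":0,"xyz":[0,0.006,0.02],"turn":-60},{"gripper":0,"xyz":[0,0.006,0.02],"turn":-70},{"gripper":0,"xyz":[0,0.006,0.02],"turn":-80},{"gripper":0,"xyz":[0,0.006,0.02],"turn":-90},{"gripper":0,"xyz":[0,0.006,0.02],"turn":-90},{"gripper":0,"xyz":[0,0.006,0.02],"turn":-90}]'; python3 - <<'E'
from h import *
f,g=wrist()
for o,z in(("log_book",.106),("weight_box",.042)):
 for d in bot.trace(f,o)[:1]:
    r=corners(d["mask"],g,z);print(o,d["conf"],d["rect"],r,cv2.boxPoints(r).round().tolist())
f=bot.grab_frame("scene")
for d in bot.trace(f,"log_book")[:1]:
    r=corners(d["mask"],f,.106);print(d["conf"],d["rect"],r,cv2.boxPoints(r).round().tolist())
E
```

```text
time: 22.08
eef_pos: [0.5019, 0.0237, 0.1848]
ee_rot: [3.142, 0.001, 0.119]
wrist_force: [-0.2, -0.3, 0.1]
opening: 0.0858
gripper_force: 0.0
log_book 0.8 [241.1, 95.4, 259.9, 288.7] ((504.72430419921875, 24.81336212158203), (153.79624938964844, 10.737100601196289), 6.970060348510742) [[428.0, 21.0], [429.0, 10.0], [582.0, 29.0], [580.0, 39.0]]
weight_box 0.76 [156.6, 90.9, 239.2, 240.0] ((508.72564697265625, 72.0999755859375), (147.18185424804688, 80.35651397705078), 6.741827011108398) [[431.0, 103.0], [440.0, 24.0], [587.0, 41.0], [577.0, 121.0]]
0.72 [252.1, 166.9, 273.2, 228.0] ((473.0985107421875, 31.28148078918457), (214.51434326171875, 33.593631744384766), 4.194633960723877) [[365.0, 40.0], [367.0, 7.0], [581.0, 22.0], [579.0, 56.0]]
```

```bash
python3 -m crank '[{"gripper":0,"xyz":[0.002,0.001,-0.04],"turn":0},{"gripper":0,"xyz":[0.002,0.001,-0.07],"turn":0},{"gripper":0,"xyz":[0.002,0.001,-0.09],"turn":0},{"gripper":0,"xyz":[0.002,0.001,-0.101],"turn":0},{"gripper":0.3,"xyz":[0.002,0.001,-0.101],"turn":0},{"gripper":0.5,"xyz":[0.002,0.001,-0.101],"turn":0},{"gripper":0.7,"xyz":[0.002,0.001,-0.101],"turn":0},{"gripper":0.8,"xyz":[0.002,0.001,-0.101],"turn":0}]' 20;  python3 -m crank '[{"gripper":0.85,"xyz":[0,0,0],"turn":0},{"gripper":0.9,"xyz":[0,0,0],"turn":0},{"gripper":1,"xyz":[0,0,0],"turn":0},{"gripper":1,"xyz":[0,0,0],"turn":0},{"gripper":1,"xyz":[0,0,0],"turn":0}]'
```

```text
time: 23.32
eef_pos: [0.5046, 0.0247, 0.0849]
ee_rot: [3.141, -0.001, 0.116]
wrist_force: [0.2, 0.6, 0.1]
opening: 0.0172
gripper_force: 0.0
time: 23.95
eef_pos: [0.5044, 0.0248, 0.0845]
ee_rot: [3.142, -0.0, 0.116]
wrist_force: [-1.1, 0.6, 3.0]
opening: 0.0086
gripper_force: 20.4
```

Gripped at 8.6 mm opening. Lift 12 mm and carry it away from the box.

```bash
python3 -m crank '[{"gripper":1,"xyz":[0,0,0.006],"turn":0},{"gripper":1,"xyz":[0.001,-0.005,0.012],"turn":0},{"gripper":1,"xyz":[0.002,-0.02,0.012],"turn":0},{"gripper":1,"xyz":[0.005,-0.045,0.012],"turn":0},{"gripper":1,"xyz":[0.008,-0.075,0.012],"turn":0},{"gripper":1,"xyz":[0.012,-0.105,0.012],"turn":0},{"gripper":1,"xyz":[0.015,-0.135,0.012],"turn":0},{"gripper":1,"xyz":[0.018,-0.155,0.012],"turn":0},{"gripper":1,"xyz":[0.018,-0.16,0.012],"turn":0},{"gripper":1,"xyz":[0.018,-0.16,0.012],"turn":0}]'; python3 -m crank '[{"gripper":1,"xyz":[0,0,-0.005],"turn":0},{"gripper":1,"xyz":[0,0,-0.009],"turn":0},{"gripper":1,"xyz":[0,0,-0.011],"turn":0},{"gripper":1,"xyz":[0,0,-0.0115],"turn":0},{"gripper":1,"xyz":[0,0,-0.0115],"turn":0}]'
```

```text
time: 25.2
eef_pos: [0.5218, -0.1355, 0.0961]
ee_rot: [-3.141, 0.001, 0.115]
wrist_force: [0.4, 0.2, -2.6]
opening: 0.0082
gripper_force: 19.7
time: 25.82
eef_pos: [0.5224, -0.1352, 0.0848]
ee_rot: [3.141, -0.0, 0.116]
wrist_force: [-0.3, -0.1, -2.3]
opening: 0.0081
gripper_force: 19.7
```

```bash
python3 -m crank '[{"gripper":1,"xyz":[0,0,-0.0007],"turn":0},{"gripper":1,"xyz":[0,0,-0.0007],"turn":0}]'; python3 -m crank '[{"gripper":1,"xyz":[0,0,-0.0007],"turn":0},{"gripper":1,"xyz":[0,0,-0.0007],"turn":0}]'
```

```text
time: 26.08
eef_pos: [0.5225, -0.1353, 0.0845]
ee_rot: [3.141, -0.0, 0.116]
wrist_force: [-1.5, -0.4, 2.0]
opening: 0.0085
gripper_force: 20.2
time: 26.32
eef_pos: [0.5225, -0.1354, 0.0845]
ee_rot: [3.141, -0.0, 0.116]
wrist_force: [-3.6, 1.2, 6.7]
opening: 0.0085
gripper_force: 21.2
```

```bash
python3 -m crank '[{"gripper":1,"xyz":[0,0,0.0015],"turn":0},{"gripper":0.8,"xyz":[0,0,0.0015],"turn":0},{"gripper":0.7,"xyz":[0,0,0.0015],"turn":0},{"gripper":0.7,"xyz":[0,0,0.0015],"turn":0},{"gripper":0.7,"xyz":[0,0,0.0015],"turn":0}]'; python3 -m crank '[{"gripper":0.7,"xyz":[0,0.003,0],"turn":0},{"gripper":0.7,"xyz":[-0.001,0.006,0],"turn":0},{"gripper":0.7,"xyz":[-0.001,0.009,0],"turn":0},{"gripper":0.7,"xyz":[-0.001,0.012,0],"turn":0},{"gripper":0.7,"xyz":[-0.002,0.015,0],"turn":0},{"gripper":0.7,"xyz":[-0.002,0.018,0],"turn":0},{"gripper":0.7,"xyz":[-0.002,0.018,0],"turn":0}]'; python3 - <<'E'
from h import *
f,g=wrist()
for d in bot.trace(f,"log_book")[:1]:
    r=corners(d["mask"],g,.104);print(d["conf"],d["rect"],r,cv2.boxPoints(r).round().tolist())
E
```

```text
time: 26.95
eef_pos: [0.5223, -0.1353, 0.0849]
ee_rot: [3.142, -0.0, 0.116]
wrist_force: [0.8, 0.1, -0.1]
opening: 0.0257
gripper_force: 0.0
time: 27.82
eef_pos: [0.5203, -0.1168, 0.085]
ee_rot: [-3.141, -0.0, 0.117]
wrist_force: [-0.5, -0.1, 0.1]
opening: 0.0255
gripper_force: 0.1
0.58 [210.5, 98.3, 285.1, 346.5] ((543.157470703125, -113.64542388916016), (111.23612976074219, 26.058916091918945), 6.684693336486816) [[486.0, -107.0], [489.0, -133.0], [600.0, -120.0], [597.0, -94.0]]
```

```bash
python3 -m crank '[{"gripper":0.6,"xyz":[0,0,-0.003],"turn":0},{"gripper":0.5,"xyz":[0,0,-0.007],"turn":0},{"gripper":0.4,"xyz":[0,0,-0.011],"turn":0},{"gripper":0.3,"xyz":[0,0,-0.015],"turn":0},{"gripper":0.2,"xyz":[0,0,-0.02],"turn":0},{"gripper":0.1,"xyz":[0,0,-0.025],"turn":0},{"gripper":0,"xyz":[0,0,-0.03],"turn":0},{"gripper":0,"xyz":[0,0,-0.03],"turn":0}]'; python3 - <<'E'
from h import *
for n in("scene","top"):
  f=bot.grab_frame(n)
  for d in bot.trace(f,"log_book")[:1]:
    r=corners(d["mask"],f,.05);print(n,d["conf"],d["rect"],r,cv2.boxPoints(r).round().tolist())
f,g=wrist()
for d in bot.trace(f,"log_book")[:1]:
    print(d["conf"],d["rect"])
    m=d["mask"]; c=np.where(m.any(0))[0]; 
    for z in(.02,.05,.09): print(z,at(g,[c[0],192],z),at(g,[c[-1],192],z))
E
```

```text
time: 28.92
eef_pos: [0.52, -0.1172, 0.0544]
ee_rot: [-3.141, 0.001, 0.116]
wrist_force: [0.7, 0.3, 0.3]
opening: 0.0854
gripper_force: 0.2
scene 0.69 [298.3, 180.3, 319.9, 211.5] ((485.1488037109375, -108.26155090332031), (128.93386840820312, 30.369281768798828), 8.789558410644531) [[419.0, -103.0], [424.0, -133.0], [551.0, -113.0], [547.0, -83.0]]
top 0.52 [282.6, 178.5, 297.3, 225.7] ((474.4108581542969, -96.69756317138672), (25.62906265258789, 61.302589416503906), 89.93760681152344) [[444.0, -109.0], [505.0, -110.0], [505.0, -84.0], [444.0, -84.0]]
0.6 [104.8, 101.0, 291.8, 360.9]
0.02 [ 0.53668915 -0.03196431  0.02      ] [ 0.54875499 -0.13593903  0.02      ]
0.05 [ 0.54845432 -0.04601482  0.05      ] [ 0.55829977 -0.13085578  0.05      ]
0.09 [ 0.56414123 -0.06474884  0.09      ] [ 0.57102615 -0.12407812  0.09      ]
```

```bash
python3 -m crank '[{"gripper":0,"xyz":[-0.001,0.006,0],"turn":0},{"gripper":0,"xyz":[-0.001,0.012,-0.003],"turn":0},{"gripper":0,"xyz":[-0.002,0.018,-0.006],"turn":0},{"gripper":0,"xyz":[-0.003,0.024,-0.008],"turn":0},{"gripper":0,"xyz":[-0.003,0.03,-0.012],"turn":0},{"gripper":0,"xyz":[-0.004,0.034,-0.018],"turn":0},{"gripper":0,"xyz":[-0.004,0.038,-0.024],"turn":0},{"gripper":0,"xyz":[-0.004,0.04,-0.03],"turn":0},{"gripper":0,"xyz":[-0.004,0.042,-0.034],"turn":0}]';python3 -m crank '[{"gripper":0,"xyz":[0,0.002,-0.001],"turn":0},{"gripper":0,"xyz":[0,0.004,-0.002],"turn":0},{"gripper":0,"xyz":[0,0.006,-0.003],"turn":0},{"gripper":0,"xyz":[-0.001,0.009,-0.003],"turn":0},{"gripper":0,"xyz":[-0.001,0.014,-0.003],"turn":0}]'; python3 - <<'E'
from h import *
f,g=wrist()
for d in bot.trace(f,"log_book")[:1]:
    r=corners(d["mask"],g,.009);print(d["conf"],d["rect"],r,cv2.boxPoints(r).round().tolist())
E
```

```text
time: 30.35
eef_pos: [0.5161, -0.0753, 0.0204]
ee_rot: [3.142, 0.001, 0.116]
wrist_force: [-0.2, 1.1, -1.5]
opening: 0.0852
gripper_force: 0.5
time: 30.98
eef_pos: [0.5153, -0.0613, 0.0181]
ee_rot: [3.141, -0.0, 0.116]
wrist_force: [1.0, 0.6, -0.0]
opening: 0.0855
gripper_force: 0.0
0.73 [170.1, 105.5, 414.9, 360.0] ((520.07080078125, -80.32633972167969), (145.87152099609375, 108.21490478515625), 6.599947929382324) [[441.0, -35.0], [454.0, -142.0], [599.0, -126.0], [586.0, -18.0]]
```

The book reads as flat at about (0.520, -0.080). I'll rise straight up, then check the label and the other things from above.

```bash
python3 -m crank '[{"gripper":0,"xyz":[0,0,0.01],"turn":0},{"gripper":0,"xyz":[0,0,0.05],"turn":0},{"gripper":0,"xyz":[0,0,0.1],"turn":0},{"gripper":0,"xyz":[0,-0.03,0.16],"turn":0},{"gripper":0,"xyz":[0,-0.07,0.2],"turn":0},{"gripper":0,"xyz":[0,-0.07,0.2],"turn":0}]'; python3 - <<'E'
from h import *
f,g=wrist()
for d in bot.trace(f,"log_book")[:1]:
    m=d["mask"].astype(np.uint8);r=corners(m,g,.009);print(d["conf"],d["rect"],r,cv2.boxPoints(r).round().tolist())
    hull=np.zeros_like(m);cv2.fillConvexPoly(hull,cv2.convexHull(max(cv2.findContours(m,0,2)[0],key=cv2.contourArea)),1)
    px=f["color"][hull>0].astype(int);print("pale frac",(px.min(1)>110).mean(),"median",np.median(px,0))
t=bot.grab_frame("top")
for o in("timer","crucible","rubber_bowl","sample_tin_0","weight_box","log_book"):
    print(o,[np.round(at(t,d["centre"],0),3) for d in bot.landmark_of(t,o)[:1]])
E
```

```text
time: 31.82
eef_pos: [0.5171, -0.1359, 0.2227]
ee_rot: [3.137, -0.009, 0.109]
wrist_force: [-0.8, 0.7, -0.2]
opening: 0.0857
gripper_force: 0.0
0.78 [149.3, 93.9, 255.6, 223.1] ((517.4329223632812, -81.27137756347656), (154.36749267578125, 109.07057189941406), 6.702646255493164) [[434.0, -36.0], [447.0, -144.0], [600.0, -126.0], [588.0, -18.0]]
pale frac 0.12311536859641815 median [34. 56. 48.]
timer [array([ 0.416, -0.358,  0.   ])]
crucible [array([0.703, 0.02 , 0.   ])]
rubber_bowl [array([0.406, 0.411, 0.   ])]
sample_tin_0 [array([0.709, 0.015, 0.   ])]
weight_box [array([0.501, 0.074, 0.   ])]
log_book [array([ 0.52 , -0.076,  0.   ])]
```

```bash
python3 -c "
from cell import bot
print(bot.finish_job())"
```

```text
the job is handed in; nothing more can be done
None
```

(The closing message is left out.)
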